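Sweep the green glass nuggets into the trough of a counting tray

ROBOT

A 7-joint arm with a two-finger parallel gripper is mounted at the origin on a cart in front of the work surface, level with it; the furniture and walls round the work are solid. World frame = base frame: x ahead of the robot, y to its left, z up, the work surface at z = 0. Lengths are in m, angles in rad, forces in N, time in s.
With the tool pointing down it reaches from about 0.425 to 1.025 m from the base axis. Payload 9.4 kg.
Tool frame: the origin (TCP) lies midway between the tips of the shut fingers; the grasp point (between the pads) lies 19 mm behind it; z points along the fingers, y is the direction in which the jaws open and shut (so a half turn about z gives the same grasp; the last joint's range is limited). The gripper opens to 93 mm and grips with 3 to 60 N. Pads are 15 mm wide; open, the fingers measure 128 mm over their backs; the gripper's body (75 mm by 188 mm) begins 65 mm behind the grasp point.
Start: joints at [-1.325, 0.599, -0.003, 1.599, 0.002, 0.943, -0.08], TCP at [0.23, 0.688, 0.219] pointing down, gripper open.
Joint ranges: [-2.57, 2.57], [-0.35, 1.97], [-1.29, 1.29], [0.11, 2.56], [-1.05, 4.19], [0.11, 1.86], [-2.63, 2.63]. Speed limits (rad/s): [2.22, 2.22, 3.01, 3.01, 3.14, 3.14, 3.14].

INTERFACE

Orientations are given as [roll, pitch, yaw] about the fixed x, y, z axes, in that order (R = Rz(yaw) Ry(pitch) Rx(roll)).
In Python, from plant import arm gives the robot as it stands. The module is installed in compiled form; this text tells all that it offers.
- The arm moves only by the tool play_rows, never from a script. Its argument "series" is one flat list of numbers, 6 for each row, row after row: the shift along the tool's x, y, z scaled (see below), then the turn, a rotation vector about the tool's x, y, z scaled (see below). In form: [x, y, z, wx, wy, wz, x, y, z, wx, wy, wz, ...]. A call has 1 to 5 rows; each row is the pose to reach, as a shift and turn from the pose commanded when the call began, along the tool's axes at that moment; what a row does not reach only later rows make up. The controller multiplies each number of a shift by 0.5 m and each number of a turn by 90 degrees. A row lasts 1/12 s, in which the tool goes at most 41.7 mm and 7.16 degrees, less where a joint would pass 70% of its speed; a pose out of reach is approached as far as the arm can. A call with a number of a shift or a turn outside -1 to 1 is refused whole. A call with a gripper value outside its range is refused whole. "gripper" is the opening, from 0 (shut) to 1 (fully open), set as the call begins (left out, the last holds). The fingers move at their own pace and stop on an object; the grip force is fixed at half the most. Time passes only in rows, so rows that repeat a pose let the fingers close. It gives the time, the measured TCP pose, the force and the opening at its end, in the units of the state.
- arm.get_obs(): the state, without advancing time (a new reading comes with each control period).
- arm.camera(name): name is "side" or "top"; returns the picture (400x640x3 uint8, red, green, blue); there is no depth.
- arm.get_calibration(name): a dict with "fovy" (degrees; the focal length in pixels is half the picture's height over the tangent of half this angle, whatever the lens; pixels are square), "cx", "cy" (the principal point, pixels), "pose" (4x4, takes a point from camera to world coordinates). Camera axes: x right, y down, z forward; pixel columns grow to the right and rows downward; lengths in m; the calibration is good to about 2 mm. A picture is of the moment at which its call begins. get_calibration takes no time and is no camera call.
- arm.finish_job(): hands the job in, once; it reports no verdict.
The state is a dict: "time": time; "q": joint angles; "qd": joint speeds; "joint_torque": joint torques, N m; "tcp_pos": TCP position; "tool_rot": TCP orientation; "wrist_force": force on the tool from outside, world axes, zero at the start; "torque": the same for the moment, N m; "gripper_width": opening from 0.0 (shut) to 1.0 (fully open).
Only numpy, scipy, OpenCV 4.12 (cv2) and the standard library are available. Lean on these libraries where they do the work, as an engineer would, in place of code of your own. Each camera call takes 0.05 s, during which the arm holds its last target.

TASK

A wooden counting tray on the bench holds three green and two red glass nuggets on its raised white deck. With the fingertips, sweep the three green nuggets over the open edge of the deck so that they drop into the trough along the tray's near side; only push them, never lift any. Leave the two red nuggets where they lie on the deck, do not disturb the two tins and the bottle beside the tray, and finish clear of everything.

Things in the scene. Friction and masses are not known exactly. Their poses are not given: they have to be found in the camera images.
- tray: Fixed wooden counting tray, 209 mm along its x, 300 along y. Origin on the bench under it; +x runs from the trough across the deck to the back rim, away from the robot. White deck: x -50 to 95 mm, y -143 to 143, top 24 mm above the bench. Back and side rims (7 mm thick) rise 8 mm over the deck.
- deck_edge (a point): Middle of the deck's open edge above the trough, at deck height (tray x -50 mm, y 0, 24 mm above the bench). The edge runs along the tray's y; nothing stands between deck and trough.
- trough (a point): Middle of the trough's floor (tray x -75 mm, y 0, 5 mm above the bench). The trough spans tray x -100 to -50 mm and y -143 to 143; its outer wall (x -107 to -100) is 28 mm high above the bench, its floor 19 mm below the deck.
- green_1: Green glass nugget to be swept into the trough: round, flat-backed, domed, about 21 mm across and 9 mm high, about 12 g, loose on the deck. Origin at the centre of its flat underside, z up through the dome. Neighbouring nuggets start at least 44 mm apart along the tray's y (centre to centre), in any order of colours.
- red_1: Red (pink-red) glass nugget to be left where it lies: round, flat-backed, domed, about 21 mm across and 9 mm high, about 12 g, loose on the deck. Origin at the centre of its flat underside, z up through the dome. Neighbouring nuggets start at least 44 mm apart along the tray's y (centre to centre), in any order of colours.
- green_2: Green glass nugget to be swept into the trough: round, flat-backed, domed, about 21 mm across and 9 mm high, about 12 g, loose on the deck. Origin at the centre of its flat underside, z up through the dome. Neighbouring nuggets start at least 44 mm apart along the tray's y (centre to centre), in any order of colours.
- red_2: Red (pink-red) glass nugget to be left where it lies: round, flat-backed, domed, about 21 mm across and 9 mm high, about 12 g, loose on the deck. Origin at the centre of its flat underside, z up through the dome. Neighbouring nuggets start at least 44 mm apart along the tray's y (centre to centre), in any order of colours.
- green_3: Green glass nugget to be swept into the trough: round, flat-backed, domed, about 21 mm across and 9 mm high, about 12 g, loose on the deck. Origin at the centre of its flat underside, z up through the dome. Neighbouring nuggets start at least 44 mm apart along the tray's y (centre to centre), in any order of colours.
- brass_tin: Round brass-coloured tin, 62 mm across, 24 mm high, loose on the bench beside the tray. Origin at the centre of its underside. To be left alone.
- grey_tin: Round grey tin, 52 mm across, 34 mm high, loose on the bench beside the tray. Origin at the centre of its underside. To be left alone.
- oil_bottle: Small cream bottle with red cap, 35 mm across, 73 mm high, loose on the bench beside the tray. Origin at the centre of its underside. To be left alone.

How it is judged:
At the end, for the whole second after the job is handed in: All three green nuggets lie at rest in the trough, flat or leaning, centre of the underside below 19 mm (the deck is at 24); both red nuggets lie on the deck within 20 mm of where they began; the tins and the bottle stand upright within 20 mm of where they began (x of green_1 in the frame of tray between -0.104 and -0.046 m and y of green_1 in the frame of tray between -0.145 and 0.145 m and z of each of green_1, green_2, green_3 in the frame of tray below 0.019 m and linear speed of each of green_1, green_2, green_3 below 0.02 m/s and x of green_2 in the frame of tray between -0.104 and -0.046 m and y of green_2 in the frame of tray between -0.145 and 0.145 m and x of green_3 in the frame of tray between -0.104 and -0.046 m and y of green_3 in the frame of tray between -0.145 and 0.145 m and distance of each of red_1, red_2, brass_tin, oil_bottle, grey_tin from where it was at the start of the episode below 0.02 m and x of each of red_1, red_2 in the frame of tray above -0.05 m and z of red_1 in the frame of tray between 0.02 and 0.03 m and z of red_2 in the frame of tray between 0.02 and 0.03 m and angle between each of brass_tin, oil_bottle, grey_tin's own z axis and vertical below 0.2 rad); the robot touches nothing.
It fails at once if a nugget is lifted (its underside more than 18 mm above the deck) (height (world z) of any of green_1, green_2, green_3, red_1, red_2 above 0.042 m).
It fails at once if a red nugget is moved more than 20 mm (distance of any of red_1, red_2 from where it was at the start of the episode above 0.02 m).
It fails at once if a tin or the bottle is moved more than 20 mm or tipped over (distance of any of brass_tin, oil_bottle, grey_tin from where it was at the start of the episode above 0.02 m or angle between any of brass_tin, oil_bottle, grey_tin's own z axis and vertical above 0.5 rad).
It also fails if it takes over 48 s, if anything falls off the work surface, if the arm or the gripper's body presses on something with over 40 N, if the wrist force passes 120 N, or if a joint passes its speed limit or range.

## Working session

There is one attempt and no reset: what is moved stays moved. The work goes in short steps, Python scripts to look and compute and a tool call to move; the robot and the scene stay as the last step left them, time stands still between calls to the robot, and variables do not carry over. Pictures are saved under pics/ and viewed, and the job is handed in when it is done.

Besides the shell and the picture viewer there is one more tool, called after "Emit:" in YAML: its name, and indented under it one key for each argument. play_rows: Moves the arm, as the interface text tells. Its arguments: {"type":"object","properties":{"series":{"type":"array"},"gripper":{"type":"number"}},"required":["series"]}

```bash
mkdir -p pics; python3 - <<'E'
from plant import arm
import cv2
for n in("top","side"):
    cv2.imwrite(f"pics/{n}0.png",arm.camera(n)[:,:,::-1]); c=arm.get_calibration(n); print(n,c)
o=arm.get_obs(); print(o)
E
```

```text
top {'fovy': 47.37358617365391, 'cx': 319.16178100792905, 'cy': 197.01553411570154, 'pose': array([[ 0.0118452 , -0.9976103 ,  0.0680689 ,  0.42964686],
       [-0.99991889, -0.01149894,  0.00547654, -0.08119766],
       [-0.00468073, -0.06812825, -0.99766559,  0.96436521],
       [ 0.        ,  0.        ,  0.        ,  1.        ]])}
side {'fovy': 50.2152647441569, 'cx': 320.21410374962613, 'cy': 195.6358693938288, 'pose': array([[ 0.96908413, -0.13052855,  0.20937587,  0.27849824],
       [-0.24641102, -0.46884021,  0.84821605, -0.93513539],
       [-0.01255259, -0.87358523, -0.48650928,  0.54240239],
       [ 0.        ,  0.        ,  0.        ,  1.        ]])}
{'time': 0.1, 'q': array([-1.32471655,  0.60004378, -0.00256406,  1.60004472,  0.00177962,
        0.94290459, -0.079777  ]), 'qd': array([ 0.00203401, -0.00227943,  0.00043984, -0.0022892 , -0.00243374,
       -0.00071537, -0.00045095]), 'joint_torque': array([ 4.38707240e-03, -7.66555524e+01,  1.50183231e+00, -2.52938855e+01,
       -5.23375953e-02,  1.35473156e-02,  1.18034877e-04]), 'tcp_pos': array([0.22982967, 0.687145  , 0.21784883]), 'tool_rot': array([-3.14019823e+00,  1.02308708e-04,  2.81889953e+00]), 'wrist_force': array([ 0.0460815 , -0.15906734, -0.33862068]), 'torque': array([ 0.00537875,  0.03172072, -0.00495244]), 'gripper_width': 0.9988469624920641}
```

View pics/top0.png

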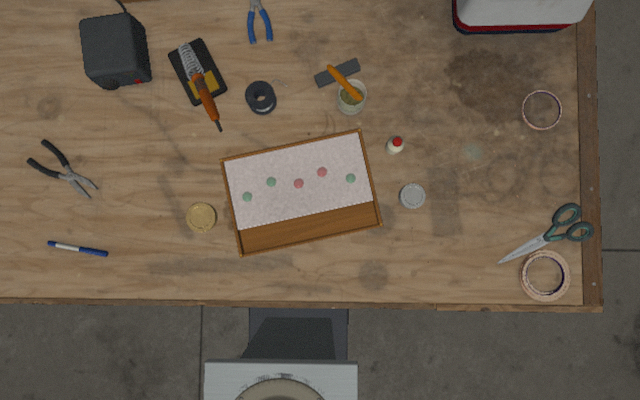

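View pics/side0.png

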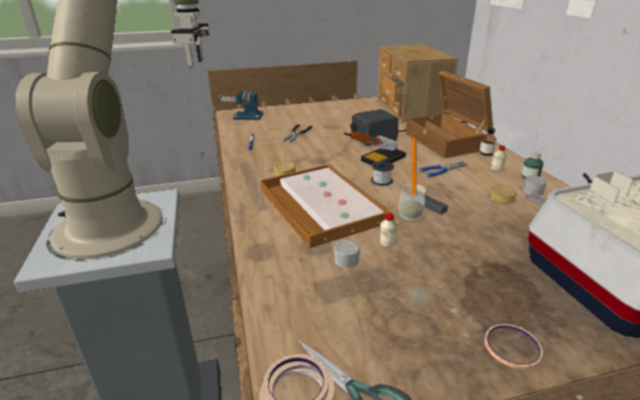

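The top view shows the green nuggets near (247,196), (271,182) and (350,178), and the red ones near (298,183) and (322,172). The deck's open edge is toward the bottom of the image, the brass tin is at (201,217), the grey tin at (412,196) and the bottle at (395,145).

```bash
cat > h.py <<'E'
import numpy as np, cv2
from plant import arm
def K(n):
    c=arm.get_calibration(n); f=200/np.tan(np.radians(c["fovy"])/2); return c,f
def ray(n,u,v,z):
    c,f=K(n); P=np.array(c["pose"]); d=P[:3,:3]@np.array([(u-c["cx"])/f,(v-c["cy"])/f,1]); o=P[:3,3]
    return o+d*(z-o[2])/d[2]
def proj(n,p):
    c,f=K(n); P=np.array(c["pose"]); q=P[:3,:3].T@(np.array(p)-P[:3,3]); return q[:2]/q[2]*f+[c["cx"],c["cy"]]
def blobs(n,im,box):
    hsv=cv2.cvtColor(im,cv2.COLOR_RGB2HSV); out=[]
    for col,m in (("g",cv2.inRange(hsv,(40,35,60),(95,255,255))),("r",cv2.inRange(hsv,(0,65,90),(6,255,255))|cv2.inRange(hsv,(165,65,90),(180,255,255)))):
        k,l,s,ce=cv2.connectedComponentsWithStats(m)
        for i in range(1,k):
            u,v=ce[i]
            if s[i,4]>15 and box[0]<u<box[2] and box[1]<v<box[3]: out.append((col,u,v,int(s[i,4])))
    return out
E
python3 - <<'E'
from h import *
im=cv2.imread("pics/top0.png")[:,:,::-1].copy()
hsv=cv2.cvtColor(im,cv2.COLOR_RGB2HSV)
m=cv2.inRange(hsv,(0,0,140),(180,50,255)); m[:,:215]=0;m[:,385:]=0;m[:120]=0;m[260:]=0
m=cv2.morphologyEx(m,cv2.MORPH_OPEN,np.ones((5,5)))
cs=max(cv2.findContours(m,0,2)[0],key=cv2.contourArea)
h=cv2.convexHull(cs)[:,0]
P=np.array([ray("top",u,v,.024)[:2] for u,v in h]).astype(np.float32)
r=cv2.minAreaRect(P); print("deck",r, cv2.boxPoints(r))
c=cv2.boxPoints(r); 
# tray +x away from robot: the short-side dir with positive world x
e=[(c[1]-c[0]),(c[2]-c[1])]; s=min(e,key=np.linalg.norm); s=s/np.linalg.norm(s); s=s*np.sign(s[0])
th=np.arctan2(s[1],s[0]); R=np.array([[np.cos(th),-np.sin(th)],[np.sin(th),np.cos(th)]])
o=np.array(r[0])-R@[.0225,0]; print("tray o",o,"yaw",th,np.degrees(th))
np.savez("tray.npz",o=o,th=th)
for n,bx in(("top",(225,135,375,230)),("side",(270,165,385,230))):
    im=cv2.imread(f"pics/{n}0.png")[:,:,::-1].copy()
    for b in blobs(n,im,bx):
        p=ray(n,b[1],b[2],.028); print(n,b,p[:2].round(4),"tray",(R.T@(p[:2]-o)).round(4))
for nm,u,v,z in(("brass",201,217,.024),("grey",412,196,.034),("bot",397,141,.073)):
    p=ray("top",u,v,z); print(nm,p[:2],"tray",(R.T@(p[:2]-o)).round(3))
E
```

```text
deck ((0.5274745225906372, -0.0318070650100708), (0.14611634612083435, 0.28517740964889526), 13.186342239379883) [[ 0.4238155   0.0903561 ]
 [ 0.4888698  -0.18730211]
 [ 0.63113356 -0.15397024]
 [ 0.56607926  0.12368798]]
tray o [ 0.50556777 -0.03693974] yaw 0.23014496 13.186335
top ('g', np.float64(350.0943396226415), np.float64(178.39622641509433), 53) [ 0.5328 -0.1394] tray [ 0.0031 -0.106 ]
top ('g', np.float64(270.75), np.float64(181.57142857142858), 56) [0.5243 0.0243] tray [0.0322 0.0553]
top ('g', np.float64(246.69230769230768), np.float64(196.75), 52) [0.4924 0.0733] tray [0.0123 0.1103]
top ('r', np.float64(321.45588235294116), np.float64(171.76470588235293), 68) [ 0.5459 -0.0802] tray [ 0.0294 -0.0513]
top ('r', np.float64(298.15384615384613), np.float64(183.2), 65) [ 0.5216 -0.0324] tray [0.0167 0.0008]
side ('g', np.float64(321.8125), np.float64(183.6875), 16) [0.5197 0.0227] tray [0.0273 0.0548]
side ('g', np.float64(343.5217391304348), np.float64(214.7391304347826), 23) [ 0.5292 -0.1397] tray [-0.0005 -0.1055]
side ('r', np.float64(326.44444444444446), np.float64(193.92592592592592), 27) [ 0.517 -0.034] tray [0.0118 0.0003]
side ('r', np.float64(341.5), np.float64(201.8125), 32) [ 0.5418 -0.0817] tray [ 0.0251 -0.0519]
brass [0.44965795 0.16732613] tray [-0.008  0.212]
grey [ 0.49739129 -0.26580403] tray [-0.06  -0.221]
bot [ 0.60310105 -0.22869355] tray [ 0.051 -0.209]
```

```bash
cat >> h.py <<'E'
from scipy.spatial.transform import Rotation as Ro
T=np.load("tray.npz"); th=float(T["th"]); o=T["o"]
R2=np.array([[np.cos(th),-np.sin(th)],[np.sin(th),np.cos(th)]])
def where():
    s=arm.get_obs(); p=s["tcp_pos"]; t=R2.T@(p[:2]-o)
    print("t",round(s["time"],2),"tray",t.round(4),"z",p[2].round(4),"F",s["wrist_force"].round(1),"q",s["q"].round(2),"rpy",s["tool_rot"].round(3),"w",round(s["gripper_width"],3))
    return s
def go(tx,ty,z):
    s=where(); w=np.r_[R2@[tx,ty]+o,z]; R=Ro.from_euler("xyz",s["tool_rot"])
    G=Ro.from_euler("xyz",[np.pi,0,th+np.pi])
    print("shift nums",(R.inv().apply(w-s["tcp_pos"])/.5).round(4),"turn nums",((R.inv()*G).as_rotvec()/(np.pi/2)).round(4),"world",w.round(3))
E
python3 -c "
from h import *
go(.044,.110,.10)"
```

```text
t 0.1 tray [-0.1033  0.7679] z 0.2178 F [ 0.  -0.2 -0.3] q [-1.32  0.6  -0.    1.6   0.    0.94 -0.08] rpy [-3.14   0.     2.819] w 0.999
shift nums [-0.9416 -0.9648  0.2371] turn nums [-9.000e-04 -2.000e-04 -3.519e-01] world [0.523 0.08  0.1  ]
```

Emit:
play_rows:
  series: [-0.056,-0.058,0,0,0,-0.07,-0.112,-0.116,0,0,0,-0.14,-0.168,-0.174,0,0,0,-0.21,-0.224,-0.232,0,0,0,-0.28,-0.28,-0.29,0,0,0,-0.352]
  gripper: 0.11

```text
time: 0.52
tcp_pos: [0.3171, 0.5037, 0.2182]
tool_rot: [-3.141, -0.0, -2.906]
wrist_force: [2.0, -0.3, 0.9]
gripper_width: 0.69
```

```bash
python3 -c "
from h import *
go(.044,.110,.10)"
```

```text
t 0.52 tray [-0.0602  0.5694] z 0.2182 F [ 2.  -0.3  0.9] q [-0.99  0.45 -0.17  1.9   0.1   0.8   0.6 ] rpy [-3.141 -0.    -2.906] w 0.69
shift nums [-0.203  -0.9197  0.2371] turn nums [-0.0005 -0.0001  0.0038] world [0.523 0.08  0.1  ]
```

Emit:
play_rows:
  series: [-0.018,-0.075,0,0,0,0,-0.036,-0.15,0,0,0,0,-0.054,-0.225,0,0,0,0,-0.072,-0.3,0,0,0,0,-0.09,-0.375,0,0,0,0]

```text
time: 0.93
tcp_pos: [0.4038, 0.3314, 0.2185]
tool_rot: [-3.141, -0.0, -2.911]
wrist_force: [0.9, -0.7, 0.5]
gripper_width: 0.331
```

Emit:
play_rows:
  series: [-0.018,-0.075,0.02,0,0,0,-0.036,-0.15,0.04,0,0,0,-0.054,-0.225,0.06,0,0,0,-0.072,-0.3,0.08,0,0,0,-0.09,-0.375,0.1,0,0,0]

```text
time: 1.35
tcp_pos: [0.4904, 0.1593, 0.1682]
tool_rot: [-3.142, 0.0, -2.911]
wrist_force: [0.6, -0.9, -0.8]
gripper_width: 0.115
```

```bash
python3 -c "
from h import *
go(.044,.110,.08)"
```

```text
t 1.35 tray [0.03   0.1945] z 0.1682 F [ 0.6 -0.9 -0.8] q [-0.33  0.42 -0.13  2.12  0.09  0.6   1.28] rpy [-3.142  0.    -2.911] w 0.115
shift nums [-0.0281 -0.169   0.1763] turn nums [-0.      0.      0.0001] world [0.523 0.08  0.08 ]
```

Emit:
play_rows:
  series: [-0.01,-0.04,0.04,0,0,0,-0.02,-0.08,0.08,0,0,0,-0.028,-0.13,0.12,0,0,0,-0.028,-0.169,0.166,0,0,0,-0.028,-0.169,0.166,0,0,0]

```text
time: 1.77
tcp_pos: [0.5218, 0.0771, 0.0821]
tool_rot: [-3.14, -0.005, -2.916]
wrist_force: [-1.0, -0.8, 0.4]
gripper_width: 0.113
```

```bash
python3 -c "
from h import *
go(.044,.110,.027)
for n in('top','side'): cv2.imwrite(f'pics/{n}1.png',cv2.resize(arm.camera(n)[110:270,180:440,::-1],None,fx=3,fy=3))"
```

```text
t 1.77 tray [0.0419 0.1073] z 0.0821 F [-1.  -0.8  0.4] q [-0.18  0.57 -0.1   2.16  0.14  0.42  1.4 ] rpy [-3.14  -0.005 -2.916] w 0.113
shift nums [-0.0048  0.0055  0.1101] turn nums [-0.0012 -0.0035 -0.0032] world [0.523 0.08  0.027]
```

View pics/side1.png

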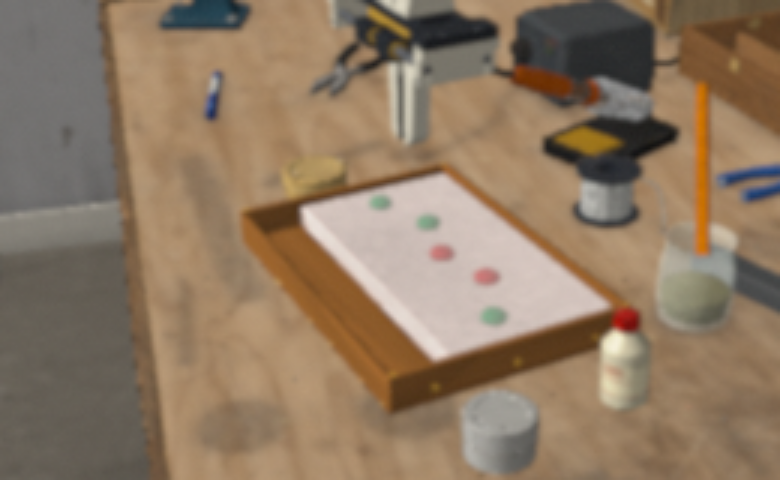

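The side view shows the fingertips hovering at about (411,140) in the crop, with all five nuggets still in place. I'll check that against the projected TCP.

```bash
python3 -c "
from h import *
s=arm.get_obs(); print((proj('side',s['tcp_pos'])-[180,110])*3,s['tcp_pos'])
go(.046,.1105,.028)"
```

```text
[411.06915163 134.55958532] [0.52224245 0.08123669 0.08474448]
t 1.87 tray [0.0432 0.1113] z 0.0847 F [-0.1  0.9 -0.1] q [-0.19  0.57 -0.11  2.15  0.14  0.43  1.39] rpy [-3.142e+00 -2.000e-03 -2.913e+00] w 0.11
shift nums [-0.0059 -0.0015  0.1135] turn nums [ 0.     -0.0016 -0.0011] world [0.525 0.081 0.028]
```

Emit:
play_rows:
  series: [-0.005,0,0.04,0,0,0,-0.005,0,0.08,0,0,0,-0.005,0,0.1,0,0,0,-0.005,0,0.112,0,0,0,-0.005,0,0.112,0,0,0]

```text
time: 2.28
tcp_pos: [0.5248, 0.0834, 0.0293]
tool_rot: [3.141, -0.001, -2.91]
wrist_force: [0.1, -0.3, 0.2]
gripper_width: 0.11
```

```bash
python3 -c "
from h import *
go(-.055,.1105,.027)
for n in('top','side'): cv2.imwrite(f'pics/{n}2.png',cv2.resize(arm.camera(n)[110:270,180:440,::-1],None,fx=3,fy=3))"
```

```text
t 2.28 tray [0.0462 0.1128] z 0.0293 F [ 0.1 -0.3  0.2] q [-0.21  0.67 -0.08  2.18  0.16  0.3   1.37] rpy [ 3.141e+00 -1.000e-03 -2.910e+00] w 0.11
shift nums [ 0.2024 -0.0043  0.0047] turn nums [ 0.0001 -0.0006  0.0008] world [0.427 0.058 0.027]
```

View pics/side2.png

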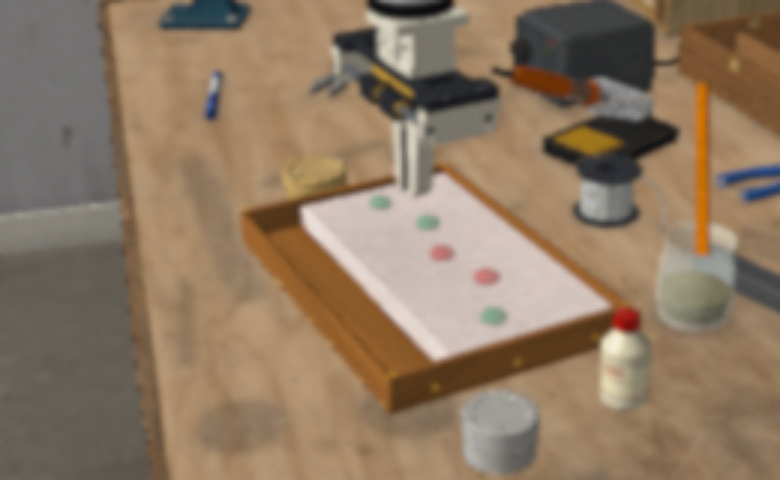

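The fingers are behind the left green nugget and just above the deck, so I'll push now.

Emit:
play_rows:
  series: [0.016,-0.003,0.004,0,0,0,0.032,-0.003,0.004,0,0,0,0.048,-0.003,0.004,0,0,0,0.064,-0.003,0.004,0,0,0,0.08,-0.003,0.004,0,0,0]

```text
time: 2.8
tcp_pos: [0.4857, 0.0716, 0.028]
tool_rot: [-3.142, 0.0, -2.912]
wrist_force: [0.5, -0.6, -0.2]
gripper_width: 0.111
```

Emit:
play_rows:
  series: [0.016,0,0,0,0,0,0.032,0,0,0,0,0,0.048,0,0,0,0,0,0.064,0,0,0,0,0,0.08,0,0,0,0,0]

```text
time: 3.22
tcp_pos: [0.4469, 0.0627, 0.0277]
tool_rot: [-3.142, 0.0, -2.911]
wrist_force: [0.2, -0.2, 0.3]
gripper_width: 0.108
```

```bash
python3 -c "
from h import *
go(-.055,.1105,.027)
for n in('top','side'): cv2.imwrite(f'pics/{n}3.png',cv2.resize(arm.camera(n)[110:270,180:440,::-1],None,fx=3,fy=3))"
```

```text
t 3.22 tray [-0.0344  0.1104] z 0.0277 F [ 0.2 -0.2  0.3] q [-0.23  0.63 -0.05  2.36  0.18  0.15  1.35] rpy [-3.142  0.    -2.911] w 0.108
shift nums [0.0413 0.0003 0.0013] turn nums [-0.  0. -0.] world [0.427 0.058 0.027]
```

View pics/side3.png

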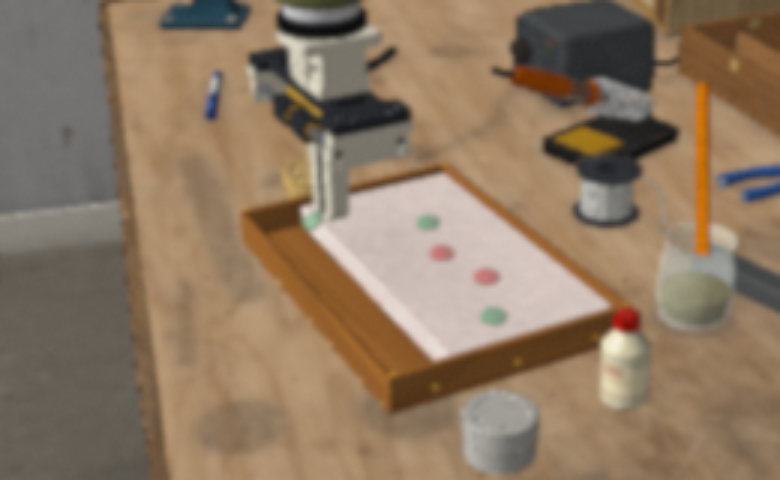

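The nugget is at the edge, but joint 6 is close to its lower limit. I'll tilt the tool a little, with the tips toward the robot, to free it while finishing the push.

Emit:
play_rows:
  series: [0.006,0,0,0,0.045,0,0.016,0,0,0,0.09,0,0.028,0,0,0,0.1,0,0.038,0,0,0,0.1,0,0.044,0,0,0,0.1,0]

```text
time: 3.73
tcp_pos: [0.4252, 0.0574, 0.0274]
tool_rot: [-3.142, -0.157, -2.912]
wrist_force: [-0.4, -0.2, 0.2]
gripper_width: 0.111
```

```bash
python3 -c "
from h import *
go(-.055,.1105,.027)
for n in('top','side'): cv2.imwrite(f'pics/{n}4.png',cv2.resize(arm.camera(n)[110:270,180:440,::-1],None,fx=3,fy=3))"
```

```text
t 3.73 tray [-0.0567  0.1102] z 0.0274 F [-0.4 -0.2  0.2] q [-0.19  0.65 -0.1   2.29  0.16  0.36  1.37] rpy [-3.142 -0.157 -2.912] w 0.111
shift nums [-0.0035  0.0007  0.0003] turn nums [-0.     -0.0997 -0.0002] world [0.427 0.058 0.027]
```

View pics/side4.png

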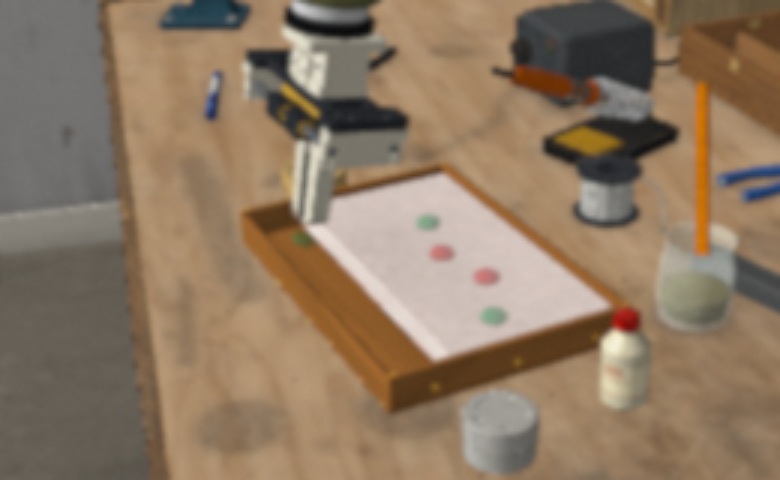

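The first green nugget (305,240 in the crop) is in the trough. Next I'll raise the tool, undo the tilt and go behind green 2.

Emit:
play_rows:
  series: [0,0,-0.04,0,0,0,0,0,-0.08,0,0,0,0,0,-0.1,0,-0.05,0,0,0,-0.1,0,-0.1,0,0,0,-0.1,0,-0.1,0]

```text
time: 4.25
tcp_pos: [0.4311, 0.0586, 0.0779]
tool_rot: [-3.141, 0.002, -2.911]
wrist_force: [-2.1, -1.0, -0.9]
gripper_width: 0.108
```

```bash
python3 -c "
from h import *
go(.064,.0552,.07)"
```

```text
t 4.25 tray [-0.0507  0.1101] z 0.0779 F [-2.1 -1.  -0.9] q [-0.2   0.52 -0.09  2.37  0.18  0.26  1.35] rpy [-3.141e+00  2.000e-03 -2.911e+00] w 0.108
shift nums [-0.2294 -0.1097  0.0165] turn nums [-0.0003  0.0016 -0.    ] world [0.555 0.031 0.07 ]
```

Emit:
play_rows:
  series: [-0.05,-0.02,0,0,0,0,-0.1,-0.045,0,0,0,0,-0.15,-0.07,0,0,0,0,-0.2,-0.095,0,0,0,0,-0.23,-0.11,0,0,0,0]

```text
time: 4.67
tcp_pos: [0.5612, 0.0315, 0.0768]
tool_rot: [-3.141, -0.001, -2.912]
wrist_force: [0.0, -0.3, -0.2]
gripper_width: 0.112
```

Emit:
play_rows:
  series: [0,0,0.03,0,0,0,0,0,0.06,0,0,0,0,0,0.085,0,0,0,0,0,0.1,0,0,0,0,0,0.1,0,0,0]

```text
time: 5.08
tcp_pos: [0.5577, 0.0323, 0.0254]
tool_rot: [3.141, -0.004, -2.911]
wrist_force: [-0.3, -0.8, -0.4]
gripper_width: 0.109
```

```bash
python3 -c "
from h import *
go(-.035,.0552,.027)
for n in('top','side'): cv2.imwrite(f'pics/{n}5.png',cv2.resize(arm.camera(n)[110:270,180:440,::-1],None,fx=3,fy=3))"
```

```text
t 5.08 tray [0.0665 0.0555] z 0.0254 F [-0.3 -0.8 -0.4] q [-0.09  0.69 -0.11  2.11  0.2   0.35  1.45] rpy [ 3.141 -0.004 -2.911] w 0.109
shift nums [ 0.2031 -0.0006 -0.0025] turn nums [ 0.0001 -0.0023  0.0002] world [0.459 0.009 0.027]
```

View pics/side5.png

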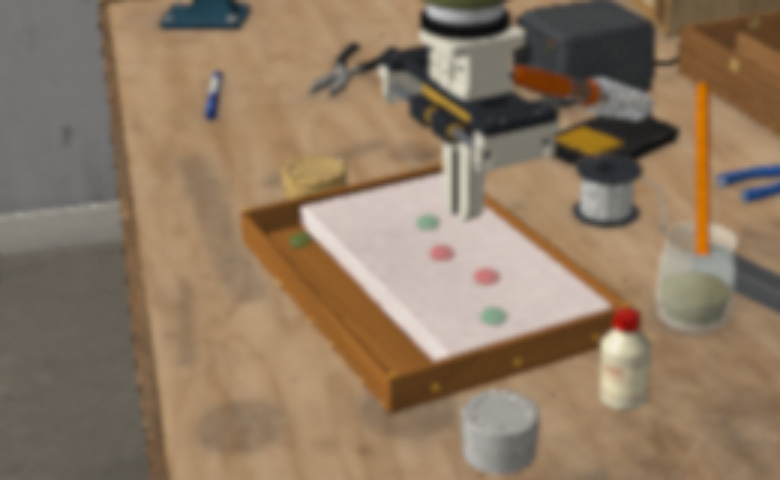

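The fingers are behind green 2 at (428,222) and clear of the red one at (441,253), so I'll push.

Emit:
play_rows:
  series: [0.016,0,-0.003,0,0,0,0.034,0,-0.003,0,0,0,0.051,0,-0.003,0,0,0,0.068,0,-0.003,0,0,0,0.085,0,-0.003,0,0,0]

```text
time: 5.6
tcp_pos: [0.516, 0.0223, 0.029]
tool_rot: [-3.141, 0.0, -2.912]
wrist_force: [0.3, 0.3, 0.9]
gripper_width: 0.111
```

Emit:
play_rows:
  series: [0.017,0,0,0,0,0,0.034,0,0,0,0,0,0.051,0,0,0,0,0,0.068,0,0,0,0,0,0.085,0,0,0,0,0]

```text
time: 6.02
tcp_pos: [0.4751, 0.0128, 0.0286]
tool_rot: [-3.142, 0.0, -2.911]
wrist_force: [0.4, -0.1, 1.9]
gripper_width: 0.107
```

```bash
python3 -c "
from h import *
go(-.055,.0552,.027)
for n in('top','side'): cv2.imwrite(f'pics/{n}6.png',cv2.resize(arm.camera(n)[110:270,180:440,::-1],None,fx=3,fy=3))"
```

```text
t 6.02 tray [-0.0183  0.0553] z 0.0286 F [ 0.4 -0.1  1.9] q [-0.1   0.64 -0.07  2.3   0.22  0.2   1.43] rpy [-3.142  0.    -2.911] w 0.107
shift nums [ 0.0733 -0.0003  0.0032] turn nums [-0.      0.0003  0.    ] world [0.439 0.004 0.027]
```

View pics/side6.png

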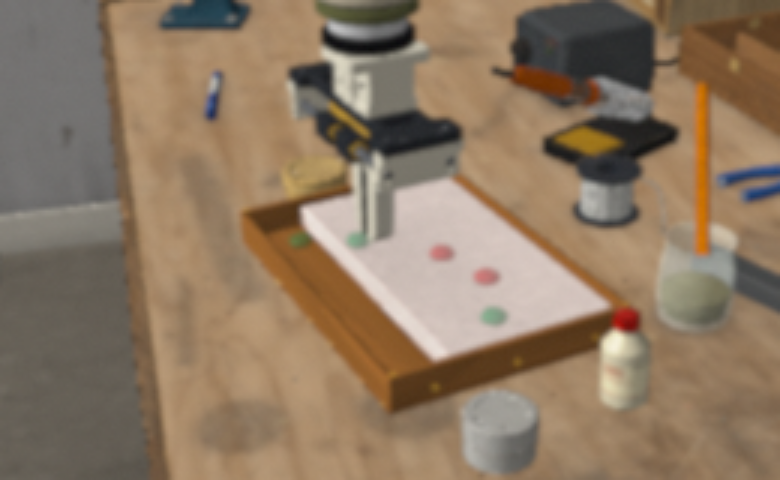

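Emit:
play_rows:
  series: [0.015,0,0.002,0,0.02,0,0.03,0,0.002,0,0.04,0,0.045,0,0.002,0,0.06,0,0.06,0,0.002,0,0.08,0,0.075,0,0.002,0,0.1,0]

```text
time: 6.53
tcp_pos: [0.4389, 0.0043, 0.0275]
tool_rot: [3.142, -0.159, -2.911]
wrist_force: [-0.3, 0.3, 0.4]
gripper_width: 0.114
```

```bash
python3 -c "
from h import *
go(-.055,.0552,.027)
for n in('top','side'): cv2.imwrite(f'pics/{n}7.png',cv2.resize(arm.camera(n)[110:270,180:440,::-1],None,fx=3,fy=3))"
```

```text
t 6.53 tray [-0.0555  0.0554] z 0.0275 F [-0.3  0.3  0.4] q [-0.08  0.66 -0.1   2.27  0.2   0.38  1.45] rpy [ 3.142 -0.159 -2.911] w 0.114
shift nums [-0.0011 -0.0003  0.0007] turn nums [ 0.     -0.1011  0.    ] world [0.439 0.004 0.027]
```

View pics/side7.png

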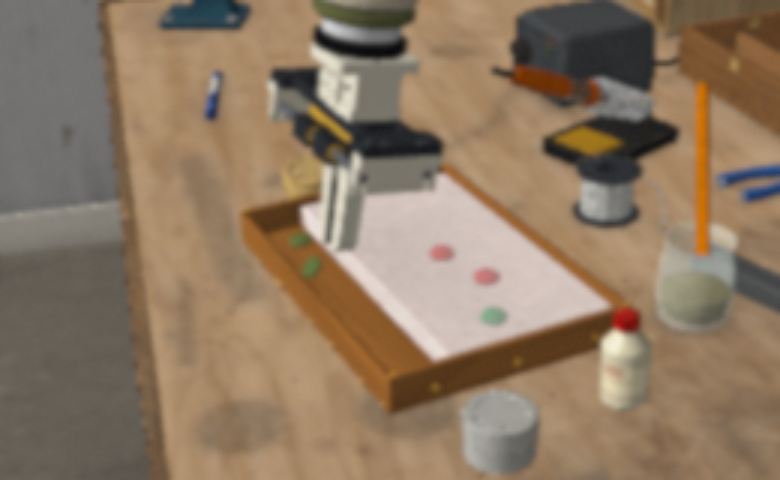

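Green 2 has dropped in at (311,267). Green 3 is next: I'll raise the tool, undo the tilt and cross over.

Emit:
play_rows:
  series: [0,0,-0.04,0,0,0,0,0,-0.08,0,0,0,0,0,-0.1,0,-0.05,0,0,0,-0.1,0,-0.1,0,0,0,-0.1,0,-0.1,0]

```text
time: 7.05
tcp_pos: [0.4446, 0.0054, 0.0777]
tool_rot: [-3.141, 0.003, -2.912]
wrist_force: [-1.3, -0.7, -0.3]
gripper_width: 0.106
```

```bash
python3 -c "
from h import *
go(.036,-.106,.077)"
```

```text
t 7.05 tray [-0.0497  0.0551] z 0.0777 F [-1.3 -0.7 -0.3] q [-0.06  0.52 -0.11  2.35  0.2   0.28  1.45] rpy [-3.141e+00  3.000e-03 -2.912e+00] w 0.106
shift nums [-0.1716 -0.3221  0.0019] turn nums [-0.0002  0.0017 -0.0003] world [ 0.565 -0.132  0.077]
```

Emit:
play_rows:
  series: [-0.036,-0.065,0,0,0,0,-0.072,-0.13,0,0,0,0,-0.108,-0.195,0,0,0,0,-0.144,-0.26,0,0,0,0,-0.17,-0.322,0,0,0,0]

```text
time: 7.47
tcp_pos: [0.5683, -0.1327, 0.0766]
tool_rot: [3.141, -0.001, -2.911]
wrist_force: [-0.3, 0.3, 0.8]
gripper_width: 0.107
```

Emit:
play_rows:
  series: [0,0,0,0,0,0,0,0,0.03,0,0,0,0,0,0.06,0,0,0,0,0,0.085,0,0,0,0,0,0.096,0,0,0]

```text
time: 7.88
tcp_pos: [0.5656, -0.1309, 0.0269]
tool_rot: [3.14, -0.004, -2.911]
wrist_force: [-0.4, 0.7, 0.1]
gripper_width: 0.107
```

```bash
python3 -c "
from h import *
go(-.035,-.106,.027)
for n in('top','side'): cv2.imwrite(f'pics/{n}8.png',cv2.resize(arm.camera(n)[110:270,180:440,::-1],None,fx=3,fy=3))"
```

```text
t 7.88 tray [ 0.037  -0.1052] z 0.0269 F [-0.4  0.7  0.1] q [ 0.23  0.7  -0.15  2.06  0.25  0.4   1.68] rpy [ 3.14  -0.004 -2.911] w 0.107
shift nums [ 0.144  -0.0016  0.0004] turn nums [ 0.0008 -0.0023  0.    ] world [ 0.496 -0.148  0.027]
```

View pics/side8.png

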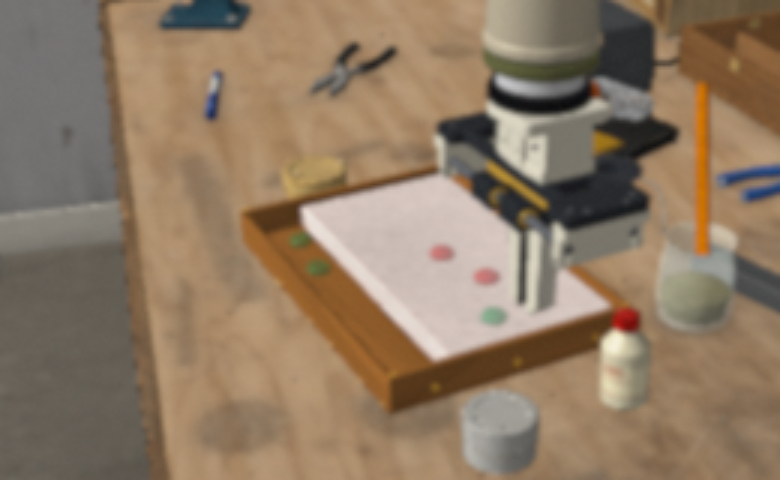

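The fingers are behind green 3 at (494,316), so I'll push it to the trough.

Emit:
play_rows:
  series: [0.016,0,-0.001,0,0,0,0.032,0,-0.001,0,0,0,0.048,0,-0.001,0,0,0,0.064,0,-0.001,0,0,0,0.08,0,-0.001,0,0,0]

```text
time: 8.4
tcp_pos: [0.5263, -0.1408, 0.0299]
tool_rot: [-3.141, 0.0, -2.912]
wrist_force: [0.4, 0.8, -0.1]
gripper_width: 0.112
```

Emit:
play_rows:
  series: [0.017,0,0,0,0,0,0.034,0,0,0,0,0,0.051,0,0,0,0,0,0.068,0,0,0,0,0,0.085,0,0,0,0,0]

```text
time: 8.82
tcp_pos: [0.4852, -0.1503, 0.0295]
tool_rot: [-3.141, 0.0, -2.912]
wrist_force: [-1.1, 0.3, -0.3]
gripper_width: 0.112
```

```bash
python3 -c "
from h import *
go(-.055,-.106,.027)
for n in('top','side'): cv2.imwrite(f'pics/{n}9.png',cv2.resize(arm.camera(n)[110:270,180:440,::-1],None,fx=3,fy=3))"
```

```text
t 8.82 tray [-0.0457 -0.1057] z 0.0295 F [-1.1  0.3 -0.3] q [ 0.28  0.65 -0.13  2.23  0.29  0.27  1.7 ] rpy [-3.141  0.    -2.912] w 0.112
shift nums [ 0.0187 -0.0006  0.005 ] turn nums [-0.0001  0.0002 -0.    ] world [ 0.476 -0.153  0.027]
```

View pics/side9.png

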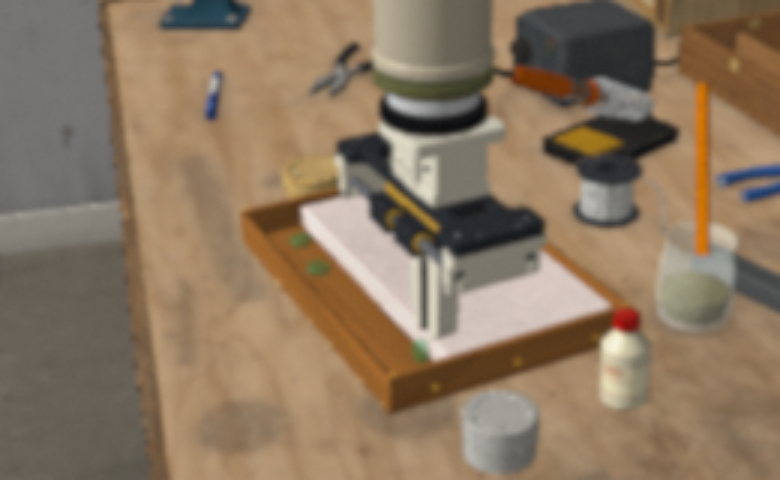

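Green 3, at (420,350), is tipping over the edge. I'll finish with a few mm more, then lift.

Emit:
play_rows:
  series: [0.01,0,0,0,0,0,0.02,0,0,0,0,0,0.024,0,0,0,0,0,0.024,0,0,0,0,0,0.024,0,0,0,0,0]

```text
time: 9.33
tcp_pos: [0.4744, -0.1528, 0.0294]
tool_rot: [-3.142, 0.0, -2.911]
wrist_force: [0.1, -0.1, 0.2]
gripper_width: 0.11
```

Emit:
play_rows:
  series: [0,0,-0.05,0,0,0,0,0,-0.12,0,0,0,0,0,-0.19,0,0,0,0,0,-0.26,0,0,0,0,0,-0.32,0,0,0]

```text
time: 9.75
tcp_pos: [0.4745, -0.1526, 0.1917]
tool_rot: [-3.141, 0.001, -2.911]
wrist_force: [0.2, -0.1, -0.4]
gripper_width: 0.113
```

```bash
python3 -c "
from h import *
where()
for n in('top','side'): cv2.imwrite(f'pics/{n}10.png',cv2.resize(arm.camera(n)[110:270,180:440,::-1],None,fx=3,fy=3))"
```

```text
t 9.75 tray [-0.0566 -0.1055] z 0.1917 F [ 0.2 -0.1 -0.4] q [ 0.41  0.38 -0.28  2.13  0.17  0.65  1.82] rpy [-3.141e+00  1.000e-03 -2.911e+00] w 0.113
```

View pics/side10.png

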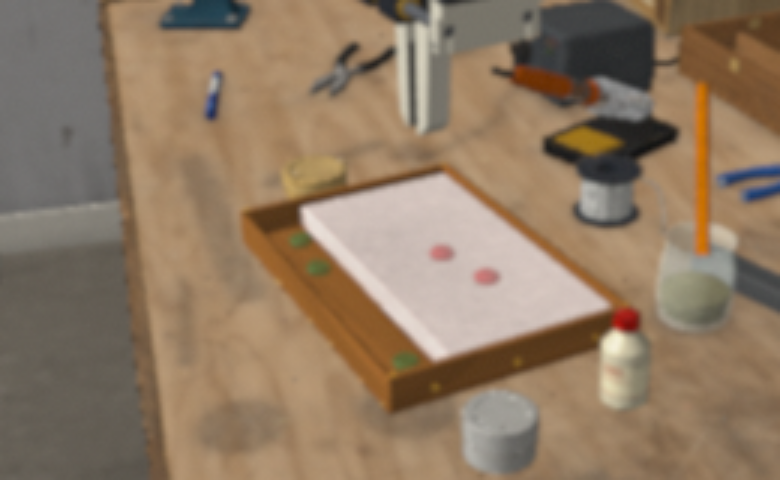

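All three greens are in the trough at (301,240), (317,268) and (404,360). The reds are still at (441,253) and (486,277), and the tins and bottle look unmoved. I'll let things settle, then check the numbers.

Emit:
play_rows:
  series: [0,0,-0.03,0,0,0,0,0,-0.06,0,0,0,0,0,-0.06,0,0,0,0,0,-0.06,0,0,0,0,0,-0.06,0,0,0]

```text
time: 10.27
tcp_pos: [0.474, -0.1527, 0.2185]
tool_rot: [3.141, -0.001, -2.911]
wrist_force: [0.1, -0.7, -0.4]
gripper_width: 0.108
```

```bash
python3 - <<'E'
from h import *
where()
im=arm.camera("side")
cv2.imwrite("pics/side_end.png",im[:,:,::-1])
hsv=cv2.cvtColor(im,cv2.COLOR_RGB2HSV); 
for nm,f in(("start",cv2.imread("pics/side0.png")[:,:,::-1].copy()),("end",im)):
  for b in blobs("side",f,(262,165,385,240)):
    z=.028 if b[0]=="r" or nm=="start" else .010
    p=ray("side",b[1],b[2],z); print(nm,b[0],b[3],"tray",(R2.T@(p[:2]-o)).round(4))
m=cv2.inRange(hsv,(40,90,30),(80,255,255)); k,l,s,ce=cv2.connectedComponentsWithStats(m)
for i in range(1,k):
  u,v=ce[i]
  if s[i,4]>8 and 262<u<385 and 165<v<240: p=ray("side",u,v,.009); print("trough?",s[i,4],(R2.T@(p[:2]-o)).round(4))
d=np.abs(im.astype(int)-cv2.imread("pics/side0.png")[:,:,::-1]).max(2)
for nm,(a,b,c,e) in dict(brass=(273,162,293,174),grey=(332,238,362,268),bottle=(378,210,400,248)).items(): print(nm,"max diff",d[b:e,a:c].max())
E
```

```text
t 10.27 tray [-0.0572 -0.1055] z 0.2185 F [ 0.1 -0.7 -0.4] q [ 0.42  0.34 -0.29  2.1   0.14  0.72  1.84] rpy [ 3.141e+00 -1.000e-03 -2.911e+00] w 0.108
start g 16 tray [0.0273 0.0548]
start g 23 tray [-0.0005 -0.1055]
start r 27 tray [0.0118 0.0003]
start r 32 tray [ 0.0251 -0.0519]
end r 27 tray [0.0118 0.0003]
end r 30 tray [ 0.0248 -0.0517]
brass max diff 4
grey max diff 4
bottle max diff 40
```

```bash
python3 - <<'E'
from h import *
a=cv2.imread("pics/side0.png");b=cv2.imread("pics/side_end.png")
d=np.abs(a.astype(int)-b).max(2)[205:252,375:405]; ys,xs=np.where(d>15); print(len(xs),[(x+375,y+205,d[y,x]) for x,y in zip(xs,ys)][:12])
hsv=cv2.cvtColor(b,cv2.COLOR_BGR2HSV); m=cv2.inRange(hsv,(28,40,20),(90,255,255)); k,l,s,ce=cv2.connectedComponentsWithStats(m)
for i in range(1,k):
  u,v=ce[i]
  if s[i,4]>8 and 262<u<340 and 180<v<240: p=ray("side",u,v,.009); print("green",s[i,4],(u,v),(R2.T@(p[:2]-o)).round(4))
cv2.imwrite("pics/cmp.png",np.hstack([cv2.resize(x[150:270,260:405],None,fx=2.7,fy=2.7) for x in(a,b)]))
E
```

```text
24 [(np.int64(393), np.int64(215), np.int64(20)), (np.int64(394), np.int64(215), np.int64(16)), (np.int64(388), np.int64(216), np.int64(16)), (np.int64(393), np.int64(216), np.int64(22)), (np.int64(394), np.int64(216), np.int64(17)), (np.int64(387), np.int64(217), np.int64(17)), (np.int64(388), np.int64(217), np.int64(29)), (np.int64(389), np.int64(217), np.int64(27)), (np.int64(393), np.int64(217), np.int64(16)), (np.int64(394), np.int64(217), np.int64(17)), (np.int64(388), np.int64(218), np.int64(31)), (np.int64(389), np.int64(218), np.int64(38))]
green 18 (np.float64(279.5), np.float64(189.38888888888889)) [-0.0691  0.1123]
green 17 (np.float64(285.3529411764706), np.float64(198.94117647058823)) [-0.0759  0.0576]
green 27 (np.float64(314.3703703703704), np.float64(229.85185185185185)) [-0.0747 -0.1035]
```

View pics/cmp.png

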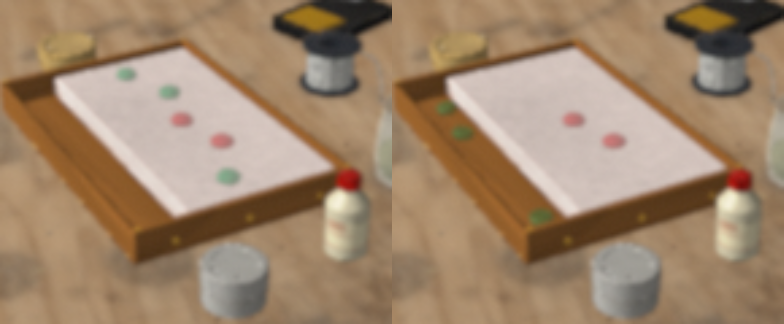

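The side-by-side shows the bottle standing where it was, so the changed pixels on its cap are arm shadow or reflection. All three greens sit in the trough, so I'm handing in.

```bash
python3 -c "
from plant import arm
print(arm.finish_job())"
```

```text
the job is handed in; nothing more can be done
None
```

I swept the three green nuggets one at a time over the deck edge into the trough with nearly shut fingertips, without lifting any. I handed the job in at about 10 s; it reports no verdict.

**Greens:** in the last side picture all three lie in the trough, at tray positions (-69, 112), (-76, 58) and (-75, -104) mm. Those positions assume they rest on the trough floor. The original colour mask missed them there because they look darker, so I used a wider one.

**Reds:** both are still on the deck, within about 0.5 mm of where they began.

**Tins and bottle:** both tins look the same as at the start. The bottle check showed 24 changed pixels, at least half of them around its cap. A side-by-side view showed the bottle upright in place, so I took them as arm shadow or reflection.

**Arm:** it ended clear of everything, with the tool 0.22 m above the bench and wrist force under 1 N. For the two left nuggets I tilted the tool about 9° at the end of the push, because joint 6 was close to its lower limit.

**Disagreement between views:** the two cameras placed the nuggets 4–5 mm apart along tray x. I covered that with clearance behind each nugget.

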